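Bottle chest: shut the drawer, try the lid, free its catch if caught, hold the lid open

ROBOT

A 6-joint arm with a two-finger parallel gripper is mounted at the origin on the work surface. World frame = base frame: x ahead of the robot, y to its left, z up, the work surface at z = 0. Lengths are in mm, angles in rad, forces in N, time in s.
With the tool pointing down it reaches from about 300 to 775 mm from the base axis. Payload 14.6 kg.
Tool frame: the origin (TCP) lies at the centre of the arm's flange, where the gripper is bolted on; the fingertips stand 173 mm ahead of it and the grasp point (between the pads) lies 155 mm ahead of it; z points along the fingers, y is the line along which they close (so a half turn about z gives the same grasp; the last joint's range is limited). The gripper opens to 85 mm and grips with 20 to 120 N. Pads are 22 mm wide; open, the fingers measure 114 mm over their backs; the gripper's body (76 mm by 85 mm) begins 54 mm behind the grasp point. The pads swing forward as they close: fully open they stand 13 mm farther back than shut.
Start: joints at [-1.366, 0.3, 1.521, -0, 1.321, -0.067], TCP at [147.65, -529.802, 404.681] pointing down, gripper open.
Joint ranges: [-3.03, 3.03], [-0.79, 2.21], [0.23, 2.52], [-1.04, 4.18], [0, 3.07], [-2.55, 2.55]. Speed limits (rad/s): [2.22, 2.22, 2.57, 3.14, 3.14, 3.14].

INTERFACE

Orientations are given as a unit quaternion [x, y, z, w].
In Python, from cell import robot gives the robot as it stands.
- The arm moves only by the tool drive_tool, never from a script. Its argument "moves" is a list of rows, each a list of 7 numbers: the turn, a rotation vector about the tool's x, y, z in units of pi/4 rad (1.0 is pi/4 rad), then the shift along the tool's x, y, z in units of 750 mm (1.0 is 750 mm), then the opening in per cent of the stroke, from 0 (shut) to 100 (fully open). A call has 1 to 20 rows; each row is the pose to reach, as a shift and turn from the pose commanded when the call began, along the tool's axes at that moment; what a row does not reach only later rows make up. A row lasts 1/10 s, in which the tool goes at most 50 mm and 8.59 degrees, less where a joint would pass 70% of its speed; a pose out of reach is approached as far as the arm can. A call with a number of a shift or a turn outside -1 to 1 is refused whole. A call with a gripper value outside its range is refused whole. The fingers move at their own pace and stop on an object; the grip force is fixed at half the most. Time passes only in rows, so rows that repeat a pose let the fingers close. It gives the time, the measured TCP pose, the force, the opening and the grip force at its end, in the units of the state.
- robot.state(): the state, without advancing time (a new reading comes with each control period).
- robot.read_camera(name): name is "side" or "top" or "wrist"; returns a dict with "img" (400x640x3 uint8, red, green, blue), "z_map" (400x640 float32, mm along the optical axis (not along the pixel's ray), 0 where there is no reading), "fx", "fy", "cx", "cy" (pixels), "xyz" and "attitude" of the camera in the world. Camera axes: x right, y up, looking along -z (the intrinsics and any distortion apply to the point x, -y, -z); pixel columns grow to the right and rows downward; lengths in mm; the calibration is good to about 2 mm. A picture is of the moment at which its call begins.
- robot.sign_off(): hands the job in; it is judged then, once.
The state is a dict: "time": time; "joints": joint angles; "joint_velocities": joint speeds; "joint_torque": joint torques, N m; "position": TCP position; "orientation": TCP orientation; "force": force on the tool from outside, world axes, zero at the start; "ft_torque": the same for the moment, N m; "finger_gap": finger opening in mm; "grip_force": force on a finger pad.
Only numpy, scipy, OpenCV 4.12 (cv2) and the standard library are available. Lean on these libraries where they do the work, as an engineer would, in place of code of your own. Each camera call takes 0.05 s, during which the arm holds its last target. There are 200 camera calls.

TASK

I have finished loading the drawer of the plywood bottle chest and want to fill its upper box next: push the drawer fully shut first, then tug the lid up by its tab, with the sliding catch still as you found it, to learn whether it is caught. If it is caught, let it down and push the catch knob across to its other end; then raise the lid about half way (near 45 degrees) and finish while still holding it there with the fingers, since it falls shut by itself. Do not disturb the loose glassware round the chest.

Things in the scene. Friction and masses are not known exactly. Their poses are not given: they have to be found in the camera images.
- chest: Fixed stepped plywood chest. Origin: centre of its underside on the table; x points to its back (away from the robot), y to its left, z up. Lower step 240 x 300 x 65 mm high, drawer in its front face (x=-120 mm). The lidded upper box spans x=-40 to +120 mm, 300 mm wide, closed lid's top at 126 mm; in front of it a flat ledge 80 mm deep, 65 mm high, carries the catch.
- drawer (a joint): How far the drawer is open, m: 0 shut, grows as it comes out along the chest's -x, to 0.08. It slides stiffly, about 2 N, and stays where it is left; holds small vials.
- drawer_handle (a point): Middle of the drawer's steel bar handle: 10 mm thick, 100 mm long along the chest's y, centre line 24 mm in front of the drawer's front panel (286 mm wide, 6 to 58 mm above the table), 33 mm above the table. Drawer shut: x=-156 mm, y=0 in the chest's frame.
- lid (a joint): Opening angle of the lid, rad: 0 closed, up to 1.6; hinge along the chest's y at its back, x=+120, z=115.5 mm in the chest's frame. The lid falls shut when let go; lifting it at the tab takes about 3 N. If caught it still has a little play: it rises about 0.055 rad (10 mm at the tab), then is stopped (never past 0.09 however hard the pull); if free it rises on without a stop.
- lid_tab (a point): Grip point on the lid's flat steel tab, a tongue sticking out 42 mm from the lid's front edge, right of the middle: 26 mm wide (chest's y), 12 mm thick. Point: mid width and thickness, 23 mm in front of the lid's edge, 188 mm from the hinge; lid closed: x=-68, y=-60, z=121.5 mm in the chest's frame. Pinch across its width from above, or lift from beneath (50 mm of air below).
- catch (a joint): Place of the sliding catch, m: 0 at its right end (chest's -y), where it is found (0 to 0.002), 0.028 at its left end (+y). It slides stiffly, about 2 N, and stays where it is left. One end catches the lid, the other frees it; which is which differs from chest to chest and cannot be seen, the lid's keeper being hidden inside.
- catch_knob (a point): Point on the axis of the catch's upright steel knob (18 mm in diameter, 69 to 105 mm above the table), 91 mm above the table. Chest's frame: x=-85 mm, y=46 (right end) to 74 mm (left end). It slides along the chest's y only. 25 mm and more free on both sides and in front; the box's front wall is 36 mm behind the knob.
- amber_bottle: Bystander: amber bottle with black cap, 68 mm in diameter, 170 mm high; origin at the centre of its foot.
- beaker: Bystander: glass beaker, 72 mm in diameter, 95 mm high; origin at the centre of its foot.
- square_bottle: Bystander: square clear bottle, 50 x 50 mm, 100 mm high; origin at the centre of its foot.

How it is judged:
By the outcome, as a careful person would: the job done as asked, in the order asked, and still so for the second after the job is handed in, while the arm keeps its last pose, push and grip.
It also fails if it takes over 72 s, if anything falls off the work surface, if the arm or the gripper's body presses on something with over 40 N, if the wrist force passes 120 N, or if a joint passes its speed limit or range.

## Working session

There is one attempt and no reset: what is moved stays moved. The work goes in short steps, Python scripts to look and compute and a tool call to move; the robot and the scene stay as the last step left them, time stands still between calls to the robot, and variables do not carry over. Pictures are saved under pics/ and viewed, at most 10 in all, crops included, and the job is handed in when it is done.

Besides the shell and the picture viewer there is one more tool, called after "Call:" by a JSON object that holds its "method" and its "body". drive_tool: Moves the arm, as the interface text tells. Its arguments: {"type":"object","properties":{"moves":{"type":"array","items":{"type":"array","items":{"type":"number"}}}},"required":["moves"]}

```bash
ls; mkdir -p pics; python3 - <<'E'
from cell import robot
import cv2,numpy as np
s=robot.state();print(s)
for n in("top","side"):
    c=robot.read_camera(n);cv2.imwrite(f"pics/{n}0.png",c["img"][:,:,::-1]);np.savez(f"{n}0.npz",**c)
    print(n,{k:c[k] for k in c if k not in("img","z_map")},(c["z_map"]>0).mean())
E
```

```text
pics
{'time': 0.0, 'joints': array([-1.36560271e+00,  3.00511462e-01,  1.52158886e+00, -9.05027739e-06,
        1.32068216e+00, -6.65770256e-02]), 'joint_velocities': array([-0.00038743, -0.00031918,  0.00035957,  0.00240638, -0.00072179,
       -0.00012592]), 'joint_torque': array([-2.65108596e-03, -5.43507743e+01, -3.61796236e+01, -1.37736702e-04,
        4.03715196e-03, -3.75451265e-06]), 'position': array([ 147.64410752, -529.78565773,  404.09575697]), 'orientation': array([ 9.90781460e-01,  1.35468614e-01, -4.55724924e-05, -5.93180318e-04]), 'force': array([ 0.10538655, -0.76639575, -0.01363928]), 'ft_torque': array([ 0.05589971,  0.0208397 , -0.00116756]), 'grip_force': 0.0, 'finger_gap': 85.40842238309442}
top {'fx': 493.14464389906806, 'fy': 493.14464389906806, 'cx': 318.5290872851934, 'cy': 195.87637273994838, 'xyz': array([ 437.85061416,   34.77859446, 1193.9343958 ]), 'attitude': array([ 0.06198933, -0.07605724, -0.6987688 ,  0.70858647])} 0.996046875
side {'fx': 519.7751866774518, 'fy': 519.7751866774518, 'cx': 309.89069653453697, 'cy': 200.54187492771322, 'xyz': array([ 377.3780704 ,  828.92297325, 1153.52165296]), 'attitude': array([-0.05892276,  0.32825127,  0.93111128, -0.14768545])} 0.99607421875
```

View pics/top0.png

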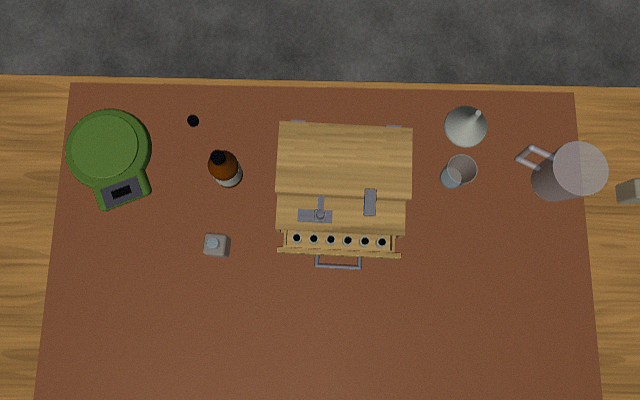

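View pics/side0.png

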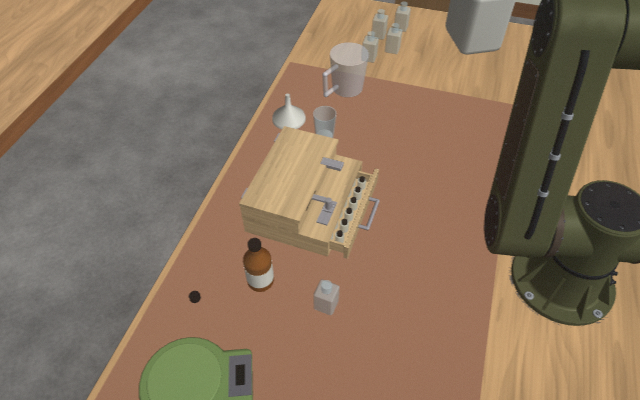

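The top view shows the chest centred near (345,185), with the tab at (370,202), the knob at (320,215) and the handle at (338,267). The amber bottle is at (225,170), the square bottle at (217,245) and the beaker at (458,172). The side view agrees, and the drawer is open. Next I measure the chest pose from the depth.

```bash
cat > h.py <<'E'
import numpy as np,cv2
from scipy.spatial.transform import Rotation as R
def cloud(c):
    z=np.asarray(c["z_map"],float);v,u=np.mgrid[0:z.shape[0],0:z.shape[1]]
    p=np.stack([(u-c["cx"])/c["fx"]*z,-(v-c["cy"])/c["fy"]*z,-z],-1)
    P=p@R.from_quat(c["attitude"]).as_matrix().T+c["xyz"]; P[z<=0]=np.nan
    return P
E
python3 - <<'E'
from h import *
for n in("top","side"):
    c=np.load(f"{n}0.npz");P=cloud(c);img=c["img"].astype(int)
    wood=(img[...,0]>img[...,2]+25)&(img[...,1]>100)
    reg=(P[...,0]>300)&(P[...,0]<800)&(abs(P[...,1])<250)
    print(n,"table z",np.nanmedian(P[...,2][reg&(P[...,2]<20)]))
    for lo,hi in((115,135),(57,72)):
        m=reg&(P[...,2]>lo)&(P[...,2]<hi)&wood
        m=cv2.morphologyEx(m.astype(np.uint8),cv2.MORPH_OPEN,np.ones((3,3)))>0
        q=P[m];r=cv2.minAreaRect(q[:,:2].astype(np.float32))
        print(lo,m.sum(),r,np.median(q[:,2]))
    grey=(img.max(-1)-img.min(-1)<30)&reg
    for lo,hi,t in((118,135,"tab"),(98,112,"knob"),(25,45,"handle")):
        m=grey&(P[...,2]>lo)&(P[...,2]<hi)
        k,l,st,ce=cv2.connectedComponentsWithStats(m.astype(np.uint8))
        for i in range(1,k):
            if st[i,4]>12: q=P[l==i];print(t,st[i,4],ce[i].round(),q.mean(0).round(1),np.ptp(q,0).round())
    # bystanders
    m=(P[...,2]>25)&(P[...,2]<250)&(P[...,0]>300)&(abs(P[...,1])<450)
    k,l,st,ce=cv2.connectedComponentsWithStats(m.astype(np.uint8))
    for i in range(1,k):
        if st[i,4]>60: q=P[l==i];print("obj",st[i,4],ce[i].round(),q.min(0).round(),q.max(0).round())
E
```

```text
top table z 0.8153302322097034
115 8534 ((726.2357177734375, -40.97618103027344), (303.9345397949219, 151.92611694335938), 88.8389892578125) 125.74701071191873
57 3561 ((594.2965087890625, -37.1611328125), (300.4842224121094, 130.6680450439453), 88.4131088256836) 65.09641258089073
tab 314 [370. 202.] [637.1 -98.1 127.5] [59. 27. 14.]
knob 137 [320. 206.] [630.8   9.9 104.1] [50. 16. 10.]
knob 53 [214. 242.] [546.1 243.5 100.8] [24. 15.  8.]
handle 55 [234. 180.] [702.8 216.5  34.7] [43. 48. 20.]
handle 29 [297. 240.] [561.1  63.   39.9] [16. 21. 18.]
handle 37 [313. 239.] [563.5  24.4  40.5] [22. 21. 14.]
handle 41 [330. 240.] [561.1 -15.3  40.2] [21. 21. 18.]
handle 45 [347. 241.] [559.4 -54.4  40.3] [21. 23. 17.]
handle 41 [363. 242.] [557.3 -93.3  39.7] [20. 23. 18.]
handle 42 [380. 243.] [ 556.3 -132.3   39.4] [22. 24. 18.]
handle 34 [226. 249.] [537.8 227.1  35.8] [43. 25. 19.]
handle 241 [338. 264.] [505.7 -34.8  37.3] [ 29. 108.  12.]
obj 758 [468. 123.] [ 819. -400.   25.] [ 904. -315.  104.]
obj 15862 [342. 184.] [ 497. -197.   25.] [830. 114. 134.]
obj 550 [142. 164.] [660.
[... 1012 characters left out ...]
   37.2] [20. 37. 18.]
handle 41 [357. 193.] [556.6 -89.1  36.6] [20. 21. 18.]
handle 153 [370. 214.] [504.8 -29.9  36.4] [ 32. 114.  16.]
handle 41 [353. 204.] [557.9 -48.7  36.6] [18. 25. 20.]
handle 42 [348. 215.] [559.6  -8.7  36.7] [19. 20. 20.]
handle 48 [344. 226.] [560.9  31.5  37.2] [20. 23. 20.]
handle 45 [339. 238.] [561.6  70.9  37.3] [20. 16. 18.]
handle 22 [270. 279.] [690.4 240.5  34.9] [ 5. 21. 19.]
obj 370 [288. 111.] [ 817. -394.   25.] [ 900. -318.  106.]
obj 11811 [308. 188.] [ 494. -356.   25.] [828. 116. 133.]
obj 1117 [257. 264.] [688. 205.  25.] [756. 271. 175.]
obj 626 [325. 295.] [518. 225.  25.] [571. 276. 105.]
obj 466 [220. 348.] [659. 422.  25.] [833. 450.  37.]
```

```bash
cat >> h.py <<'E'
O=np.array([686.3,-40.8,0.]);YAW=-0.027
def chest(): return R.from_euler("z",YAW).as_matrix()
def toolR(tilt):
    t=np.radians(tilt);s,c=np.sin(t),np.cos(t)
    return chest()@np.array([[c,0,s],[0,-1,0],[s,0,-c]])
def goal(s,p,tilt,lead):
    "units row: put the point 'lead' mm ahead of the flange at chest point p"
    R1=toolR(tilt);t=O+chest()@np.array(p,float)-R1[:,2]*lead
    R0=R.from_quat(s["orientation"]).as_matrix()
    return np.r_[R.from_matrix(R0.T@R1).as_rotvec()/(np.pi/4),R0.T@(t-s["position"])/750].round(4)
def where(s,lead):
    R0=R.from_quat(s["orientation"]).as_matrix()
    return (chest().T@(s["position"]+R0[:,2]*lead-O)).round(1)
E
python3 - <<'E'
from h import *
from cell import robot
s=robot.state()
for n in("top","side"):
    c=np.load(f"{n}0.npz");P=(cloud(c)-O)@chest();img=c["img"].astype(int)
    grey=(img.max(-1)-img.min(-1)<30)
    def show(t,m): q=P[m]; print(n,t,len(q),np.nanpercentile(q,[2,50,98],axis=0).round(1).tolist())
    b=lambda i,lo,hi:(P[...,i]>lo)&(P[...,i]<hi)
    show("knob top",grey&b(0,-100,-65)&b(1,25,95)&b(2,98,112))
    show("tab",grey&b(0,-95,-47)&b(1,-85,-35)&b(2,115,132))
    show("handle",grey&b(0,-200,-130)&b(1,-40,40)&b(2,25,45))
    show("handle all",grey&b(0,-200,-130)&b(1,-90,90)&b(2,25,45))
    for y in(-110,-30,100):
        show("lid x",b(1,y-10,y+10)&b(2,119,133)&b(0,-60,140))
        show("panel",~grey&b(1,y-10,y+10)&b(2,52,62)&b(0,-190,-130))
    show("lid y",b(0,0,80)&b(2,119,133)&b(1,-180,180))
print(goal(s,[-250,0,130],0,173))
E
```

```text
top knob top 50 [[-81.5, 42.5, 101.4], [-73.1, 49.2, 105.5], [-66.1, 56.2, 108.6]]
top tab 161 [[-75.8, -70.8, 120.8], [-62.7, -59.2, 127.7], [-47.4, -46.4, 130.9]]
top handle 165 [[-188.7, -37.3, 31.8], [-183.7, -0.7, 37.9], [-130.3, 36.6, 43.5]]
top handle all 305 [[-188.5, -59.7, 30.1], [-181.4, -3.0, 37.7], [-130.6, 59.7, 43.6]]
top lid x 642 [[-31.3, -119.3, 120.7], [46.4, -109.9, 125.5], [129.2, -100.4, 129.5]]
top panel 48 [[-161.1, -119.1, 54.2], [-155.3, -110.3, 57.8], [-149.1, -101.9, 61.5]]
top lid x 636 [[-30.9, -39.6, 121.5], [46.4, -29.9, 125.7], [126.8, -20.4, 129.7]]
top panel 43 [[-159.9, -38.3, 54.7], [-155.0, -28.5, 58.0], [-148.2, -21.4, 61.1]]
top lid x 648 [[-29.5, 90.4, 120.3], [48.8, 100.1, 125.9], [131.3, 109.7, 130.0]]
top panel 46 [[-158.4, 91.1, 54.5], [-153.4, 100.4, 58.1], [-146.8, 109.8, 60.8]]
top lid y 4659 [[1.5, -145.6, 121.8], [39.5, 0.6, 125.8], [78.3, 146.0, 129.8]]
side knob top 36 [[-82.4, 42.3, 98.6], [-75.1, 52.7, 103.5], [-65.9, 59.6, 108.2]]
side tab 107 [[-76.9, -72.0, 116.9], [-62.4, -53.6, 126.3], [-47.3, -43.3, 130.2]]
side handle 108 [[-190.3, -37.2, 27.9], [-184.5, 0.5, 36.7], [-130.6, 35.5, 43.4]]
side handle all 232 [[-190.3, -86.0, 26.3], [-176.2, 5.3, 36.6], [-130.7, 69.0, 43.1]]
side lid x 307 [[-34.3, -119.6, 120.1], [45.3, -109.5, 124.8], [126.3, -100.4, 129.5]]
side panel 22 [[-162.6, -116.6, 53.5], [-157.0, -111.8, 57.8], [-151.2, -101.7, 61.1]]
side lid x 333 [[-34.0, -39.5, 120.7], [43.9, -30.0, 125.2], [126.5, -20.4, 129.0]]
side panel 27 [[-162.2, -39.5, 54.4], [-155.6, -28.4, 57.7], [-150.2, -20.3, 61.6]]
side lid x 388 [[-31.4, 90.5, 120.4], [47.4, 99.9, 124.6], [129.5, 109.7, 128.7]]
side panel 29 [[-160.4, 90.4, 52.8], [-155.7, 99.9, 56.8], [-149.2, 107.7, 60.2]]
side lid y 2566 [[1.7, -145.3, 120.3], [39.5, 16.5, 124.8], [78.6, 149.8, 129.3]]
[-1.400e-03  1.000e-04  3.804e-01  5.483e-01 -5.332e-01  1.355e-01]
```

The comparison with the given sizes shows my origin is 9 mm too near and the yaw is about -0.035. I correct both and go to a point in front of the handle.

```bash
sed -i 's/^O=.*/O=np.array([695.,-40.2,0.]);YAW=-0.035/' h.py; python3 - <<'E'
from h import *
from cell import robot
s=robot.state()
print(goal(s,[-250,0,130],0,173))
E
```

```text
[-1.400e-03  1.000e-04  3.906e-01  5.605e-01 -5.334e-01  1.355e-01]
```

Call:
{"method": "drive_tool", "body": {"moves": [[0,0,0.39,0.56,-0.533,0.135,0],[0,0,0.39,0.56,-0.533,0.135,0],[0,0,0.39,0.56,-0.533,0.135,0],[0,0,0.39,0.56,-0.533,0.135,0],[0,0,0.39,0.56,-0.533,0.135,0],[0,0,0.39,0.56,-0.533,0.135,0],[0,0,0.39,0.56,-0.533,0.135,0],[0,0,0.39,0.56,-0.533,0.135,0],[0,0,0.39,0.56,-0.533,0.135,0],[0,0,0.39,0.56,-0.533,0.135,0],[0,0,0.39,0.56,-0.533,0.135,0],[0,0,0.39,0.56,-0.533,0.135,0],[0,0,0.39,0.56,-0.533,0.135,0],[0,0,0.39,0.56,-0.533,0.135,0],[0,0,0.39,0.56,-0.533,0.135,0],[0,0,0.39,0.56,-0.533,0.135,0]]}}

```text
time: 1.7
position: [444.6, -32.9, 303.7]
orientation: [1.0, -0.018, 0.0, 0.0]
force: [0.8, 0.7, -0.3]
finger_gap: -0.1
grip_force: 0.0
```

```bash
python3 - <<'E'
from h import *
from cell import robot
s=robot.state()
print(where(s,173),s["finger_gap"],s["time"],goal(s,[-235,0,22],0,173))
c=robot.read_camera("wrist");cv2.imwrite("pics/w1.png",c["img"][:,:,::-1]);
P=(cloud(c)-O)@chest();img=c["img"].astype(int)
grey=(img.max(-1)-img.min(-1)<30)
def show(t,m): q=P[m]; print(t,len(q),np.nanpercentile(q,[2,50,98],axis=0).round(1).tolist() if len(q) else "")
b=lambda i,lo,hi:(P[...,i]>lo)&(P[...,i]<hi)
show("knob top",grey&b(0,-110,-65)&b(1,25,95)&b(2,98,112))
show("tab",grey&b(0,-95,-47)&b(1,-85,-35)&b(2,115,132))
show("handle",grey&b(0,-230,-180)&b(1,-30,30)&b(2,25,45))
E
```

```text
[-250.5   -1.5  130.7] -0.054649247162623905 1.7 [ 1.000e-04 -4.000e-04 -1.500e-03  2.060e-02 -2.000e-03  1.449e-01]
knob top 0 
tab 0 
handle 1023 [[-199.6, -28.7, 34.1], [-194.6, -0.1, 36.8], [-190.4, 28.7, 38.6]]
```

View pics/w1.png

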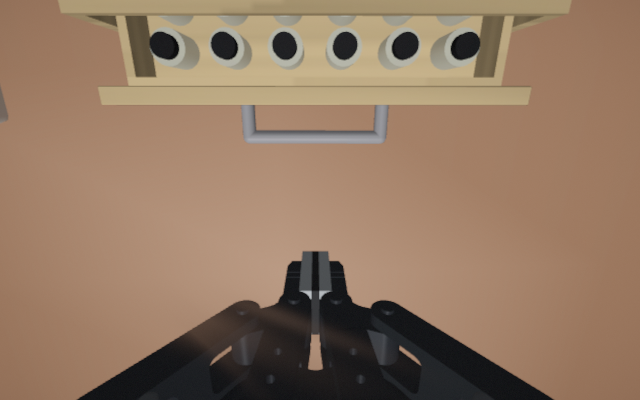

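The wrist view shows the handle bar at row 137, centred at column 315, with the closed fingers straight in front of it at (315,260). The bar's x is about -195, so the drawer is about 39 mm open. I descend and push.

Call:
{"method": "drive_tool", "body": {"moves": [[0,0,0,0.01,0,0.06,0],[0,0,0,0.01,0,0.12,0],[0,0,0,0.01,0,0.145,0],[0,0,0,0.01,0,0.145,0],[0,0,0,0.03,0,0.145,0],[0,0,0,0.04,0,0.145,0],[0,0,0,0.05,0,0.145,0],[0,0,0,0.06,0,0.145,0],[0,0,0,0.07,0,0.145,0],[0,0,0,0.08,0,0.145,0],[0,0,0,0.085,0,0.145,0],[0,0,0,0.09,0,0.145,0],[0,0,0,0.09,0,0.145,0]]}}

```text
time: 3.05
position: [512.7, -34.3, 194.6]
orientation: [1.0, -0.017, 0.0, -0.0]
force: [0.2, -0.5, 0.6]
finger_gap: -0.2
grip_force: 0.0
```

```bash
python3 - <<'E'
from h import *
from cell import robot
s=robot.state();print(where(s,173),s["force"])
E
```

```text
[-182.3   -0.5   21.6] [ 0.23716921 -0.49716984  0.60164242]
```

Call:
{"method": "drive_tool", "body": {"moves": [[0,0,0,0.004,0,0,0],[0,0,0,0.008,0,0,0],[0,0,0,0.011,0,0,0],[0,0,0,0.013,0,0,0]]}}

```text
time: 3.45
position: [522.2, -34.6, 194.6]
orientation: [1.0, -0.017, -0.0, -0.0]
force: [-2.8, 0.3, -0.7]
finger_gap: 0.4
grip_force: 1.0
```

```bash
python3 - <<'E'
from h import *
from cell import robot
s=robot.state();print(where(s,173),s["force"])
E
```

```text
[-172.9   -0.5   21.6] [-2.84404431  0.27715791 -0.68809973]
```

Moving at about 2–3 N, now close to the end stop.

Call:
{"method": "drive_tool", "body": {"moves": [[0,0,0,0.002,0,0,0],[0,0,0,0.004,0,0,0],[0,0,0,0.005,0,0,0]]}}

```text
time: 3.75
position: [525.3, -34.7, 194.4]
orientation: [1.0, -0.017, -0.002, -0.0]
force: [-14.7, 0.3, 7.9]
finger_gap: -0.2
grip_force: 7.3
```

Call:
{"method": "drive_tool", "body": {"moves": [[0,0,0,0.002,0,0,0],[0,0,0,0.003,0,0,0],[0,0,0,0.003,0,0,0]]}}

```text
time: 4.05
position: [526.4, -34.8, 194.3]
orientation: [1.0, -0.017, -0.004, -0.0]
force: [-28.9, -1.0, 18.3]
finger_gap: -0.2
grip_force: 14.3
```

The drawer is against its stop at 29 N. I back off, rise and check from the wrist camera.

Call:
{"method": "drive_tool", "body": {"moves": [[0,0,0,-0.02,0,0,0],[0,0,0,-0.06,0,0,0],[0,0,0,-0.1,0,-0.03,0],[0,0,0,-0.1,0,-0.09,0],[0,0,0,-0.1,0,-0.15,0],[0,0,0,-0.1,0,-0.21,50],[0,0,0,-0.1,0,-0.27,50],[0,0,0,-0.1,0,-0.32,50],[0,0,0,-0.05,0,-0.32,50],[0,0,0,0.0,0,-0.32,50],[0,0,0,0.0,0,-0.32,50],[0,0,0,0.0,0,-0.32,50]]}}

```text
time: 5.25
position: [528.3, -34.8, 434.2]
orientation: [1.0, -0.017, -0.0, -0.0]
force: [0.1, 0.9, -0.3]
finger_gap: 42.8
grip_force: 0.0
```

```bash
cat > look.py <<'E'
import sys
from h import *
from cell import robot
s=robot.state();print(s["time"],where(s,155),s["finger_gap"],s["force"].round(1))
for n in sys.argv[2:]:
    c=robot.read_camera(n);cv2.imwrite(f"pics/{sys.argv[1]}_{n}.png",c["img"][:,:,::-1])
    P=(cloud(c)-O)@chest();img=c["img"].astype(int)
    grey=(img.max(-1)-img.min(-1)<30)
    def show(t,m): q=P[m]; print(n,t,len(q),np.nanpercentile(q,[2,50,98],axis=0).round(1).tolist() if len(q) else "")
    b=lambda i,lo,hi:(P[...,i]>lo)&(P[...,i]<hi)
    show("knob top",grey&b(0,-110,-65)&b(1,20,95)&b(2,100,110))
    show("tab",grey&b(0,-95,-47)&b(1,-90,-30)&b(2,115,137))
    show("handle",grey&b(0,-230,-145)&b(1,-30,30)&b(2,25,45))
E
python3 look.py a wrist top
```

```text
5.25 [-166.9   -0.5  279.2] 42.84658194811006 [ 0.1  0.9 -0.3]
wrist knob top 507 [[-91.6, 39.1, 101.0], [-79.3, 46.5, 103.6], [-65.7, 54.0, 105.9]]
wrist tab 1610 [[-85.1, -73.0, 124.3], [-66.1, -60.3, 127.0], [-47.9, -48.1, 128.6]]
wrist handle 400 [[-158.7, -28.5, 33.0], [-154.1, 0.0, 36.9], [-150.4, 28.5, 38.6]]
top knob top 1 [[-66.3, 53.1, 104.9], [-66.3, 53.1, 104.9], [-66.3, 53.1, 104.9]]
top tab 63 [[-59.5, -71.9, 123.4], [-53.4, -60.3, 127.5], [-47.2, -47.4, 130.9]]
top handle 6 [[-157.5, 21.9, 31.0], [-156.2, 26.3, 36.1], [-151.0, 26.6, 37.3]]
```

View pics/a_wrist.png

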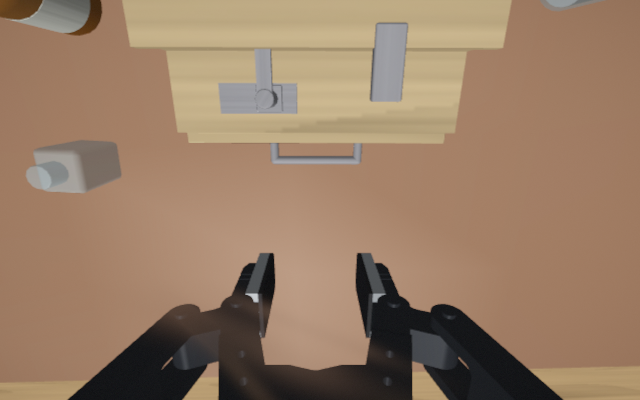

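The drawer is shut: the bar is at row 160 and x is about -155. The tab is at (389,62) and the knob at (265,99). Both sit where predicted. Next is a tilted pinch of the tab, 35° at the start, so the tool ends near vertical at 45°.

```bash
python3 - <<'E'
from h import *
from cell import robot
s=robot.state()
for L in (232,152): print(goal(s,[-72,-60.3,121.5],35,L))
E
```

```text
[-2.000e-04  7.776e-01  6.000e-04 -5.010e-02  7.980e-02  1.644e-01]
[-2.000e-04  7.776e-01  6.000e-04  1.100e-02  7.980e-02  2.518e-01]
```

Call:
{"method": "drive_tool", "body": {"moves": [[0,0.19,0,-0.05,0.04,0.04,55],[0,0.38,0,-0.05,0.08,0.08,55],[0,0.57,0,-0.05,0.08,0.12,55],[0,0.7776,0,-0.05,0.08,0.164,55],[0,0.7776,0,-0.05,0.08,0.164,55],[0,0.7776,0,-0.05,0.08,0.164,55],[0,0.7776,0,-0.05,0.08,0.164,55]]}}

```text
time: 6.05
position: [488.4, -93.5, 312.7]
orientation: [0.954, -0.016, 0.301, 0.005]
force: [0.0, -0.0, 0.3]
finger_gap: 47.3
grip_force: 0.0
```

```bash
python3 look.py b wrist; python3 - <<'E'
from h import *
from cell import robot
s=robot.state();print(where(s,232),goal(s,[-72,-60.3,121.5],35,152))
E
```

```text
6.05 [-115.7  -60.4  185.7] 47.27415604942956 [ 0.  -0.   0.3]
wrist knob top 728 [[-91.9, 38.5, 100.7], [-79.9, 46.0, 103.5], [-65.5, 53.8, 105.3]]
wrist tab 2036 [[-86.2, -73.5, 123.2], [-68.0, -61.1, 126.7], [-47.7, -49.1, 128.2]]
wrist handle 257 [[-159.9, -29.8, 33.3], [-155.3, -20.5, 36.6], [-150.6, -10.9, 38.4]]
[-71.3 -60.4 122.8] [-0.0002 -0.0007  0.0011 -0.0017 -0.0002  0.1076]
```

View pics/b_wrist.png

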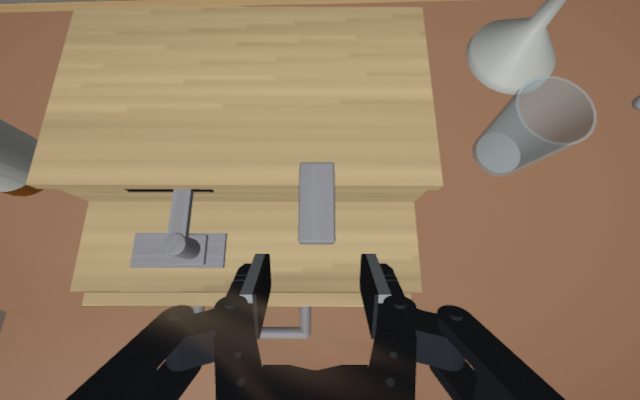

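The tab (column 317, rows 163–243) lies centred between the open fingers. I advance and close.

Call:
{"method": "drive_tool", "body": {"moves": [[0,0,0,-0.001,0,0.05,55],[0,0,0,-0.001,0.001,0.09,55],[0,0,0,-0.001,0.001,0.107,55],[0,0,0,-0.001,0.001,0.107,55],[0,0,0,-0.001,0.001,0.107,10],[0,0,0,-0.001,0.001,0.107,10],[0,0,0,-0.001,0.001,0.107,10],[0,0,0,-0.001,0.001,0.107,10],[0,0,0,-0.001,0.001,0.107,10],[0,0,0,-0.001,0.001,0.107,10]]}}

```text
time: 7.1
position: [533.7, -96.0, 246.8]
orientation: [0.953, -0.017, 0.301, 0.005]
force: [-8.4, -1.5, 7.3]
finger_gap: 25.4
grip_force: 60.3
```

```bash
python3 look.py c wrist; python3 - <<'E'
from h import *
from cell import robot
s=robot.state()
# lift along lid arc about hinge: rows for angles (from current pose)
R0=R.from_quat(s["orientation"]).as_matrix();H=O+chest()@np.array([120,0,115.5])
yc=chest()[:,1]
for a in (.02,.04,.055,.07,.085,.2,.4,.6,.785):
    Q=R.from_rotvec(yc*a).as_matrix()
    t=H+Q@(s["position"]-H)
    print(a,np.r_[R.from_matrix(R0.T@Q@R0).as_rotvec()/(np.pi/4),R0.T@(t-s["position"])/750].round(4), t.round())
E
```

```text
7.1 [-70.2 -61.4 119.9] 25.43483223680441 [-8.4 -1.5  7.3]
wrist knob top 1711 [[-91.4, 38.4, 100.6], [-79.7, 45.6, 103.5], [-66.0, 53.9, 105.5]]
wrist tab 6868 [[-85.7, -85.0, 117.6], [-66.9, -61.3, 126.9], [-48.1, -37.6, 135.6]]
wrist handle 0 
0.02 [ 0.     -0.0255 -0.      0.0072  0.     -0.004 ] [536. -96. 252.]
0.04 [ 0.     -0.0509 -0.      0.0144  0.     -0.0079] [539. -96. 258.]
0.055 [ 0.     -0.07   -0.      0.0199  0.     -0.0107] [541. -96. 262.]
0.07 [ 0.     -0.0891 -0.      0.0255  0.     -0.0134] [544. -96. 266.]
0.085 [ 0.     -0.1082 -0.      0.0311  0.     -0.016 ] [546. -96. 270.]
0.2 [ 1.000e-04 -2.546e-01 -0.000e+00  7.500e-02  0.000e+00 -3.340e-02] [565. -97. 300.]
0.4 [ 2.000e-04 -5.093e-01 -1.000e-04  1.552e-01  1.000e-04 -5.130e-02] [607. -99. 345.]
0.6 [ 3.000e-04 -7.639e-01 -1.000e-04  2.374e-01  1.000e-04 -5.280e-02] [ 657. -100.  382.]
0.785 [ 4.000e-04 -9.995e-01 -1.000e-04  3.122e-01  1.000e-04 -3.970e-02] [ 708. -102.  406.]
```

View pics/c_wrist.png

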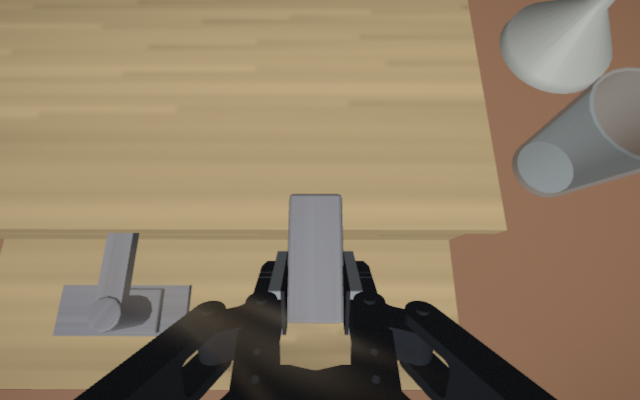

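The fingers pinch the tab at columns 290–342, with a gap of 25.4 mm. I tug gently along the arc.

Call:
{"method": "drive_tool", "body": {"moves": [[0,-0.0255,0,0.0072,0,-0.004,10],[0,-0.0509,0,0.0144,0,-0.008,10],[0,-0.07,0,0.02,0,-0.0107,10],[0,-0.07,0,0.02,0,-0.0107,10]]}}

```text
time: 7.55
position: [541.5, -96.3, 261.0]
orientation: [0.962, -0.017, 0.274, 0.005]
force: [-3.3, -3.7, -2.0]
finger_gap: 24.9
grip_force: 60.0
```

Call:
{"method": "drive_tool", "body": {"moves": [[0,-0.01,0,0.0028,0,-0.0014,10],[0,-0.02,0,0.0056,0,-0.0027,10],[0,-0.02,0,0.0056,0,-0.0027,10]]}}

```text
time: 7.85
position: [543.9, -96.4, 263.6]
orientation: [0.964, -0.017, 0.265, 0.005]
force: [2.5, -5.8, -12.7]
finger_gap: 25.3
grip_force: 60.0
```

Call:
{"method": "drive_tool", "body": {"moves": [[0,-0.01,0,0.0028,0,-0.0014,10],[0,-0.02,0,0.0056,0,-0.0027,10],[0,-0.02,0,0.0056,0,-0.0027,10]]}}

```text
time: 8.15
position: [546.3, -96.4, 266.1]
orientation: [0.966, -0.017, 0.257, 0.004]
force: [10.4, -8.0, -25.6]
finger_gap: 24.9
grip_force: 61.0
```

```bash
python3 look.py d wrist; python3 - <<'E'
from h import *
from cell import robot
s=robot.state();print(robot.state()["ft_torque"])
c=robot.read_camera("wrist");P=(cloud(c)-O)@chest()
# lid plane angle from wrist cloud
m=(P[...,0]>-30)&(P[...,0]<110)&(abs(P[...,1])<140)&(P[...,2]>118)&(P[...,2]<160)
q=P[m];k=np.polyfit(q[:,0],q[:,2],1);print("lid angle",-np.arctan(k[0]),len(q))
E
```

```text
8.15 [-69.8 -61.3 131.6] 24.930817878497233 [ 10.4  -8.  -25.6]
wrist knob top 1465 [[-91.1, 38.4, 100.5], [-79.2, 45.7, 103.4], [-65.6, 53.9, 105.5]]
wrist tab 1282 [[-66.8, -85.9, 124.7], [-58.2, -61.2, 135.6], [-47.2, -36.3, 137.0]]
wrist handle 283 [[-156.7, 3.3, 30.6], [-152.7, 11.5, 36.6], [-150.0, 20.1, 38.7]]
[-0.90831929  0.25583332 -0.56202413]
lid angle 0.061349016094289215 93565
```

The lid is caught: it stopped at 0.061 rad while the pull rose to 26 N. I let it down and release.

Call:
{"method": "drive_tool", "body": {"moves": [[0,0.03,0,-0.008,0,0.005,10],[0,0.06,0,-0.016,0,0.01,10],[0,0.09,0,-0.024,0,0.015,10],[0,0.11,0,-0.0297,0,0.0185,10],[0,0.11,0,-0.0297,0,0.0185,10],[0,0.11,0,-0.0297,0,0.0185,10]]}}

```text
time: 8.85
position: [533.8, -96.0, 246.9]
orientation: [0.953, -0.016, 0.301, 0.005]
force: [-29.5, -2.8, 22.6]
finger_gap: 25.1
grip_force: 69.2
```

```bash
python3 look.py e
```

```text
8.85 [-70.2 -61.4 120. ] 25.124046615576404 [-29.5  -2.8  22.6]
```

Call:
{"method": "drive_tool", "body": {"moves": [[0,0,0,0,0,-0.003,55],[0,0,0,0,0,-0.003,55],[0,0,0,0,0,-0.003,55],[0,0,0,0,0,-0.003,55],[0,0,0,0,0,-0.06,55],[0,0,0,0,0,-0.12,55],[0,0,0,0,0,-0.16,0],[0,0,0,0,0,-0.16,0],[0,0,0,0,0,-0.16,0],[0,0,0,0,0,-0.16,0]]}}

```text
time: 9.85
position: [465.8, -93.4, 342.7]
orientation: [0.954, -0.016, 0.3, 0.005]
force: [1.2, 0.4, -0.6]
finger_gap: -0.3
grip_force: 0.0
```

```bash
python3 look.py f wrist; python3 - <<'E'
from h import *
from cell import robot
s=robot.state()
for z in(180,82): print(goal(s,[-90,15,z],0,173))
E
```

```text
9.85 [-138.5  -61.1  215.6] -0.33709288975170687 [ 1.2  0.4 -0.6]
wrist knob top 538 [[-92.3, 38.6, 100.9], [-80.3, 46.0, 103.4], [-65.4, 53.8, 105.4]]
wrist tab 1501 [[-86.4, -73.3, 122.9], [-68.0, -61.1, 126.8], [-47.8, -48.9, 128.1]]
wrist handle 200 [[-157.7, -21.0, 33.7], [-152.8, -5.6, 36.5], [-150.9, 29.3, 38.4]]
[-9.000e-04 -7.753e-01  6.000e-04  1.580e-01 -1.015e-01  9.320e-02]
[-9.000e-04 -7.753e-01  6.000e-04  8.320e-02 -1.014e-01  2.004e-01]
```

The lid is down and the catch is unmoved. I move the closed fingers to the right of the knob, then down beside it.

Call:
{"method": "drive_tool", "body": {"moves": [[0,-0.19,0,0.03,-0.02,0.0,0],[0,-0.38,0,0.07,-0.05,0.02,0],[0,-0.57,0,0.11,-0.08,0.05,0],[0,-0.7753,0,0.158,-0.1015,0.093,0],[0,-0.7753,0,0.158,-0.1015,0.093,0],[0,-0.7753,0,0.158,-0.1015,0.093,0],[0,-0.7753,0,0.158,-0.1015,0.093,0],[0,-0.7753,0,0.12,-0.1015,0.148,0],[0,-0.7753,0,0.083,-0.1015,0.2004,0],[0,-0.7753,0,0.083,-0.1015,0.2004,0],[0,-0.7753,0,0.083,-0.1015,0.2004,0]]}}

```text
time: 11.0
position: [605.1, -22.5, 258.3]
orientation: [1.0, -0.018, 0.002, 0.0]
force: [-0.0, 0.3, 0.9]
finger_gap: 0.1
grip_force: 0.0
```

```bash
python3 - <<'E'
from h import *
from cell import robot
s=robot.state();print(where(s,173),s["force"].round(1),[goal(s,[-90,y,82],0,173) for y in(46,54)])
E
```

```text
[-89.8  14.5  85.3] [-0.   0.3  0.9] [array([ 0.    , -0.0046, -0.0002,  0.0006, -0.042 ,  0.0045]), array([ 0.    , -0.0046, -0.0002,  0.0006, -0.0527,  0.0045])]
```

Call:
{"method": "drive_tool", "body": {"moves": [[0,0,0,0,-0.007,0,0],[0,0,0,0,-0.014,0,0],[0,0,0,0,-0.021,0,0],[0,0,0,0,-0.028,0,0],[0,0,0,0,-0.035,0,0],[0,0,0,0,-0.042,0,0],[0,0,0,0,-0.042,0,0]]}}

```text
time: 11.7
position: [606.4, 10.1, 256.1]
orientation: [1.0, -0.017, 0.001, -0.0]
force: [-0.5, -0.3, 0.4]
finger_gap: 0.1
grip_force: 0.0
```

Call:
{"method": "drive_tool", "body": {"moves": [[0,0,0,0,-0.003,0,0],[0,0,0,0,-0.006,0,0],[0,0,0,0,-0.006,0,0]]}}

```text
time: 12.0
position: [606.5, 13.4, 256.1]
orientation: [1.0, -0.017, 0.001, 0.001]
force: [-1.3, -6.4, 0.5]
finger_gap: -0.0
grip_force: 3.1
```

Call:
{"method": "drive_tool", "body": {"moves": [[0,0,0,0,-0.003,0,0],[0,0,0,0,-0.006,0,0],[0,0,0,0,-0.006,0,0]]}}

```text
time: 12.3
position: [606.6, 15.2, 256.1]
orientation: [1.0, -0.018, 0.0, 0.003]
force: [-3.7, -30.4, 1.5]
finger_gap: -0.2
grip_force: 15.5
```

Call:
{"method": "drive_tool", "body": {"moves": [[0,0,0,0,-0.003,0,0],[0,0,0,0,-0.006,0,0],[0,0,0,0,-0.006,0,0]]}}

```text
time: 12.6
position: [606.7, 16.9, 256.1]
orientation: [1.0, -0.019, -0.0, 0.005]
force: [-7.1, -57.4, 4.3]
finger_gap: -0.3
grip_force: 28.5
```

```bash
python3 look.py g wrist
```

```text
12.6 [-90.3  52.4 101.1] -0.32570458083885195 [ -7.1 -57.4   4.3]
wrist knob top 2381 [[-90.1, 41.0, 100.7], [-79.5, 70.2, 104.0], [-65.8, 80.1, 109.3]]
wrist tab 6833 [[-84.3, -69.7, 117.4], [-66.6, -52.7, 126.8], [-47.8, -47.3, 128.2]]
wrist handle 466 [[-157.1, -29.4, 31.5], [-151.1, -16.3, 35.4], [-149.6, 22.2, 38.3]]
```

The catch is on its end stop. I back off, rise and return to the tab.

Call:
{"method": "drive_tool", "body": {"moves": [[0,0,0,0,0.015,0,0],[0,0,0,0,0.04,0,0],[0,0,0,0,0.04,-0.06,0],[0,0,0,0,0.04,-0.12,0],[0,0,0,-0.04,0.06,-0.18,55],[0,0,0,-0.08,0.08,-0.2,55],[0,0,0,-0.08,0.08,-0.2,55],[0,0,0,-0.08,0.08,-0.2,55]]}}

```text
time: 13.45
position: [544.3, -35.1, 406.5]
orientation: [1.0, -0.018, 0.001, -0.0]
force: [1.1, 0.3, -0.4]
finger_gap: 46.7
grip_force: 0.0
```

```bash
python3 look.py i wrist;python3 - <<'E'
from h import *
from cell import robot
s=robot.state();print([goal(s,[-72,-61,122],35,L) for L in(232,153)])
E
```

```text
13.45 [-1.503e+02 -1.000e-01  2.515e+02] 46.676406585573396 [ 1.1  0.3 -0.4]
wrist knob top 586 [[-91.7, 65.0, 101.1], [-79.3, 72.4, 103.6], [-65.6, 80.1, 105.8]]
wrist tab 1864 [[-85.1, -73.1, 123.4], [-65.7, -60.1, 127.0], [-47.9, -48.0, 128.5]]
wrist handle 420 [[-158.9, -28.8, 34.2], [-154.2, -0.2, 36.9], [-150.8, 28.4, 38.9]]
[array([-5.000e-04,  7.761e-01,  3.000e-04, -7.320e-02,  8.140e-02,
        1.247e-01]), array([-5.000e-04,  7.761e-01,  3.000e-04, -1.290e-02,  8.150e-02,
        2.110e-01])]
```

View pics/i_wrist.png

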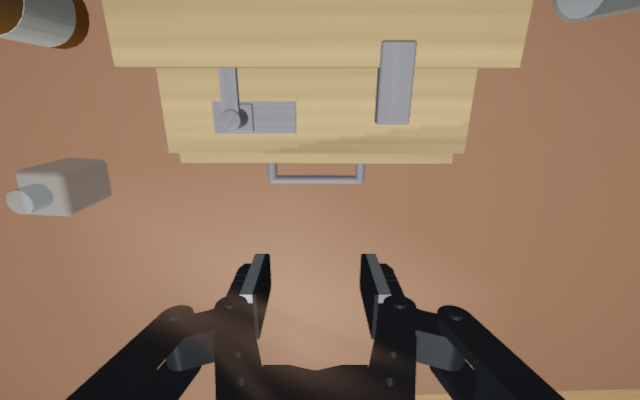

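The knob at (232,120) has moved 26 mm left, to the stop, and the drawer is still shut. I re-grip the tab at (396,82).

Call:
{"method": "drive_tool", "body": {"moves": [[0,0.19,0,-0.06,0.04,0.02,55],[0,0.38,0,-0.073,0.08,0.05,55],[0,0.57,0,-0.073,0.0815,0.09,55],[0,0.776,0,-0.073,0.0815,0.125,55],[0,0.776,0,-0.073,0.0815,0.125,55],[0,0.776,0,-0.073,0.0815,0.125,55],[0,0.776,0,-0.04,0.0815,0.17,55],[0,0.776,0,-0.013,0.0815,0.211,55],[0,0.776,0,-0.013,0.0815,0.211,55],[0,0.776,0,-0.013,0.0815,0.211,55],[0,0.776,0,-0.013,0.0815,0.211,10],[0,0.776,0,-0.013,0.0815,0.211,10],[0,0.776,0,-0.013,0.0815,0.211,10],[0,0.776,0,-0.013,0.0815,0.211,10],[0,0.776,0,-0.013,0.0815,0.211,10]]}}

```text
time: 15.0
position: [532.9, -95.9, 249.9]
orientation: [0.953, -0.016, 0.302, 0.005]
force: [-6.5, -0.0, 7.3]
finger_gap: 24.9
grip_force: 59.2
```

```bash
python3 look.py j
```

```text
15.0 [-70.8 -61.4 123.2] 24.920721245970313 [-6.5 -0.   7.3]
```

Call:
{"method": "drive_tool", "body": {"moves": [[0,-0.0255,0,0.0072,0,-0.004,10],[0,-0.0509,0,0.0144,0,-0.008,10],[0,-0.0764,0,0.0218,0,-0.0115,10],[0,-0.102,0,0.0293,0,-0.015,10],[0,-0.1527,0,0.0443,0,-0.0217,10],[0,-0.2037,0,0.0596,0,-0.0278,10],[0,-0.2546,0,0.075,0,-0.0334,10],[0,-0.2546,0,0.075,0,-0.0334,10]]}}

```text
time: 15.8
position: [565.1, -97.0, 303.1]
orientation: [0.979, -0.017, 0.205, 0.004]
force: [6.6, -2.8, -4.8]
finger_gap: 24.9
grip_force: 60.4
```

```bash
cat > arc.py <<'E'
from h import *
from cell import robot
s=robot.state();print(where(s,155),s["force"].round(1),s["finger_gap"],s["joints"].round(2))
p=where(s,155);print("lid est from grip",np.arctan2(p[2]-115.5,120-p[0])-np.arctan2(6,191))
c=robot.read_camera("wrist");P=(cloud(c)-O)@chest()
m=(np.arange(400)[:,None]<180)&(abs(P[...,1])<130)&(P[...,0]<110)&(P[...,2]>130)
q=P[m]
if len(q)>500:
    k=np.polyfit(q[:,0],q[:,2],1);print("lid plane",-np.arctan(k[0]),len(q),np.std(q[:,2]-np.polyval(k,q[:,0])))
R0=R.from_quat(s["orientation"]).as_matrix();H=O+chest()@np.array([120,0,115.5]);yc=chest()[:,1]
for a in (.1,.2,.3,.4,.5,.585):
    Q=R.from_rotvec(yc*a).as_matrix();t=H+Q@(s["position"]-H)
    print(a,np.r_[R.from_matrix(R0.T@Q@R0).as_rotvec()/(np.pi/4),R0.T@(t-s["position"])/750].round(4))
E
python3 arc.py
```

```text
[-65.5 -61.4 161.1] [ 6.6 -2.8 -4.8] 24.94906903152079 [-0.24  0.4   1.65  0.13  0.69  1.28]
lid est from grip 0.20963938978913393
lid plane 0.20020325569812372 74455 0.5598897200905162
0.1 [ 1.000e-04 -1.273e-01 -1.000e-04  3.710e-02  0.000e+00 -1.840e-02]
0.2 [ 2.000e-04 -2.546e-01 -2.000e-04  7.590e-02  1.000e-04 -3.290e-02]
0.3 [ 3.000e-04 -3.820e-01 -3.000e-04  1.159e-01  1.000e-04 -4.360e-02]
0.4 [ 3.000e-04 -5.093e-01 -4.000e-04  1.568e-01  1.000e-04 -5.020e-02]
0.5 [ 4.000e-04 -6.366e-01 -5.000e-04  1.982e-01  2.000e-04 -5.260e-02]
0.585 [ 5.000e-04 -7.448e-01 -6.000e-04  2.334e-01  2.000e-04 -5.150e-02]
```

The lid is free and at 0.20 rad. I carry on along the arc.

Call:
{"method": "drive_tool", "body": {"moves": [[0,-0.0637,0,0.0183,0,-0.0097,10],[0,-0.1273,0,0.0371,0,-0.0184,10],[0,-0.191,0,0.0563,0,-0.0262,10],[0,-0.2546,0,0.0759,0,-0.0329,10],[0,-0.3183,0,0.0958,0,-0.0386,10],[0,-0.382,0,0.1159,0,-0.0436,10],[0,-0.382,0,0.1159,0,-0.0436,10]]}}

```text
time: 16.55
position: [631.2, -99.4, 367.0]
orientation: [0.998, -0.017, 0.056, 0.001]
force: [-11.0, -1.8, 4.3]
finger_gap: 24.9
grip_force: 64.3
```

```bash
python3 arc.py
```

```text
[-44.4 -61.4 213. ] [-11.   -1.8   4.3] 24.940156933529998 [-0.22  0.51  1.32  0.02  1.2   1.38]
lid est from grip 0.5039018582484541
lid plane 0.4930857395513501 78520 0.6269370030951316
0.1 [ 1.000e-04 -1.273e-01 -1.000e-04  3.700e-02  0.000e+00 -1.850e-02]
0.2 [ 1.000e-04 -2.546e-01 -1.000e-04  7.560e-02  1.000e-04 -3.320e-02]
0.3 [ 2.000e-04 -3.820e-01 -2.000e-04  1.155e-01  1.000e-04 -4.400e-02]
0.4 [ 2.000e-04 -5.093e-01 -3.000e-04  1.563e-01  1.000e-04 -5.080e-02]
0.5 [ 3.000e-04 -6.366e-01 -3.000e-04  1.976e-01  1.000e-04 -5.340e-02]
0.585 [ 3.000e-04 -7.448e-01 -4.000e-04  2.327e-01  1.000e-04 -5.250e-02]
```

Next, another +0.29 rad.

Call:
{"method": "drive_tool", "body": {"moves": [[0,-0.0637,0,0.0183,0,-0.0097,10],[0,-0.1273,0,0.037,0,-0.0185,10],[0,-0.191,0,0.0561,0,-0.0264,10],[0,-0.2546,0,0.0756,0,-0.0332,10],[0,-0.3183,0,0.0953,0,-0.039,10],[0,-0.372,0,0.1124,0,-0.0433,10],[0,-0.372,0,0.1124,0,-0.0433,10],[0,-0.372,0,0.1124,0,-0.0433,10],[0,-0.372,0,0.1124,0,-0.0433,10]]}}

```text
time: 17.5
position: [710.5, -102.2, 408.3]
orientation: [0.996, -0.017, -0.09, -0.001]
force: [-9.4, -0.4, 7.2]
finger_gap: 25.0
grip_force: 64.2
```

```bash
python3 arc.py; python3 look.py k top side wrist
```

```text
[-10.1 -61.5 255.8] [-9.4 -0.4  7.2] 24.97245434290267 [-0.19  0.73  0.88 -0.03  1.71  1.41]
lid est from grip 0.7916988945985481
lid plane 0.7790221786731636 77295 0.7803593141004549
0.1 [ 0.000e+00 -1.273e-01 -1.000e-04  3.690e-02  0.000e+00 -1.860e-02]
0.2 [ 0.000e+00 -2.546e-01 -1.000e-04  7.550e-02  0.000e+00 -3.340e-02]
0.3 [ 1.000e-04 -3.820e-01 -2.000e-04  1.154e-01  0.000e+00 -4.430e-02]
0.4 [ 1.000e-04 -5.093e-01 -2.000e-04  1.561e-01  0.000e+00 -5.110e-02]
0.5 [ 1.000e-04 -6.366e-01 -3.000e-04  1.974e-01  1.000e-04 -5.390e-02]
0.585 [ 1.000e-04 -7.448e-01 -3.000e-04  2.325e-01  1.000e-04 -5.300e-02]
17.55 [-10.2 -61.5 255.8] 24.995777449057325 [-9.1 -1.2  7.6]
top knob top 75 [[-90.2, 65.8, 100.6], [-79.4, 74.4, 105.0], [-65.2, 81.5, 108.9]]
top tab 0 
top handle 2 [[-150.7, 29.0, 36.7], [-149.6, 29.0, 36.9], [-148.5, 29.1, 37.0]]
side knob top 54 [[-91.2, 66.6, 100.4], [-80.1, 76.2, 103.7], [-66.4, 83.1, 106.8]]
side tab 0 
side handle 51 [[-159.4, -24.3, 29.8], [-156.3, 0.2, 37.4], [-151.9, 27.8, 41.7]]
wrist knob top 67 [[-91.1, 65.0, 103.6], [-87.6, 72.5, 104.6], [-85.0, 79.3, 105.8]]
wrist tab 0 
wrist handle 292 [[-157.6, -24.4, 32.6], [-152.5, 2.2, 37.0], [-149.9, 29.5, 38.8]]
```

View pics/k_side.png

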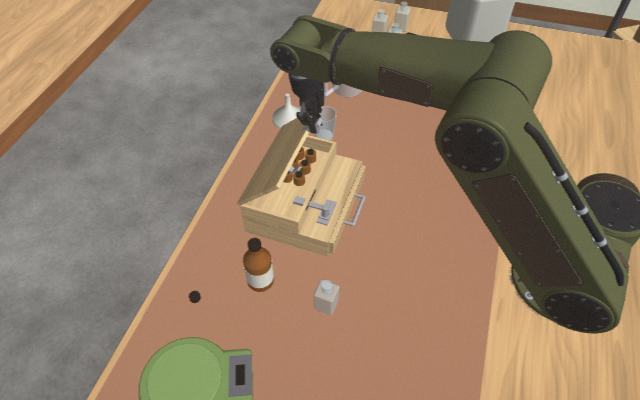

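The side view shows the lid half open at 0.78 rad and held by the fingers near (315,120). The drawer is shut (handle at (353,208)), the catch is across (325,210), and the glassware still stands where it was. I hand in.

```bash
python3 -c "
from cell import robot
print(robot.sign_off())"
```

```text
the job is handed in; nothing more can be done
None
```

The drawer is fully shut; the lid was caught when tugged, so I let it down and pushed the catch to its left end, and it is now held by the fingers at about 45° (0.78 rad), with the glassware undisturbed.

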